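# Set the hooping station to the pink size

### The arm

A 7-joint arm with a two-finger parallel gripper is mounted at the origin on the work surface. World frame = base frame: x ahead of the robot, y to its left, z up, the work surface at z = 0. Lengths are in m, angles in rad, forces in N, time in s.
With the tool pointing down it reaches from about 0.4 to 0.75 m from the base axis. Payload 19.5 kg.
Tool frame: the origin (TCP) lies at the very end of the fingers, on their centre line; the grasp point (between the pads) lies 19 mm behind it; z points along the fingers, y is the direction in which the jaws open and shut (so a half turn about z gives the same grasp; the last joint's range is limited). The gripper opens to 85 mm and grips with 20 to 120 N. Pads are 22 mm wide; open, the fingers measure 114 mm over their backs; the gripper's body (76 mm by 85 mm) begins 54 mm behind the grasp point. The pads swing forward as they close: fully open they stand 13 mm farther back than shut.
Start: joints at [-1.336, 0.707, -0.028, 1.485, 0.022, 0.951, -0.075], TCP at [0.157, 0.553, 0.231] pointing down, gripper open.
Joint ranges: [-2.71, 2.71], [-0.32, 2.16], [-1.57, 1.52], [0, 2.45], [-1.46, 4.6], [0, 2.02], [-2.83, 2.83]. Speed limits (rad/s): [1.89, 1.89, 2.57, 2.57, 3.01, 3.01, 3.01].

### API

Orientations are given as a 3x3 rotation matrix whose columns are the frame's x, y, z axes.
In Python, from workcell import arm, capture, calibration, search_frame, trace, spot_point gives the robot as it stands.
- The arm moves only by the tool servo_tool, never from a script. Its argument "increments" is one flat list of numbers, 5 for each row, row after row: the gripper command: -1 is fully open, 1 is shut, values between are in proportion, then the shift along the tool's x, y, z in m, then the turn about the tool's z in rad. In form: [grip, dx, dy, dz, roll, grip, dx, dy, dz, roll, ...]. A call has 1 to 20 rows; each row shifts and turns the commanded pose from where the row before left it, along the tool's axes as they then stand; what a row does not reach is not made up. A row lasts 1/12 s, in which the tool goes at most 41.7 mm and 7.16 degrees, less where a joint would pass 70% of its speed; a pose out of reach is approached as far as the arm can. A call is refused whole if a number of a shift passes 0.0417 or a number of a turn 0.125, either way. A call with a gripper value outside its range is refused whole. The fingers move at their own pace and stop on an object; "grip_force" is the grip in N (left out, the last holds). Time passes only in rows, so rows that do not move let the fingers close. It gives the time, the measured TCP pose, the force and the opening at its end, in the units of the state.
- arm.get_state(): the state, without advancing time (a new reading comes with each control period).
- capture(name): name is "side" or "top"; returns the picture (400x640x3 uint8, red, green, blue); there is no depth.
- calibration(name): a dict with "mtx" (3x3 intrinsics, pixels), "cam_to_world" (4x4, takes a point from camera to world coordinates). Camera axes: x right, y down, z forward; pixel columns grow to the right and rows downward; lengths in m; the calibration is good to about 2 mm. A picture is of the moment at which its call begins. calibration takes no time and is no camera call.
- arm.close_job(): hands the job in, once; it reports no verdict.
Trained networks look in the newest picture that a camera, given by its name, has taken for a name from the list of things; names that differ only in an ending like _2 or _b are one class to them, and where a whole thing is asked for, a point or a joint stands for the part that bears it (a point fixed in the world has none). Each returns a list of dicts, best first, with "p" (0 to 1); they miss things now and then, are a little off and sometimes report something else, mostly with a low value. They report only what shows in the picture. A call takes as long as a camera call.
- search_frame(name, camera): "extent" ([left, top, width, height] in pixels, round what is visible of it).
- trace(name, camera): "mask" (400x640 bool, what is visible of it) and "extent" ([left, top, width, height] in pixels, round what is visible of it).
- spot_point(name, camera): "uv" ([column, row] in pixels: a listed point, or the origin of a listed thing).
The state is a dict: "clock": time; "joints": joint angles; "joint_velocities": joint speeds; "tau": joint torques, N m; "eef_pos": TCP position; "tool_rot": TCP orientation; "force": force on the tool from outside, world axes, zero at the start; "wrist_torque": the same for the moment, N m; "width": finger opening in m.
Only numpy, scipy, OpenCV 4.12 (cv2) and the standard library are available. Lean on these libraries where they do the work, as an engineer would, in place of code of your own. Each camera call takes 0.05 s, during which the arm holds its last target.

### The job

Set the hooping station to the pink size: with a fingertip against its black push block, push the hoop carriage along its rails until it clicks into the notch beside the pink clip, then take the hand away and leave it there. Just push: do not pinch the block, do not touch or lift the hoop lying in the carriage, and leave the thread cones and scissors where they are.

Things in the scene. Friction and masses are not known exactly. Their poses are not given: they have to be found in the camera images.
- station: hooping station, fixed: white board 270 x 540 mm, top 22 mm above the table, with two rails along its y (tops 32 mm, end buffers 36 mm) and beside them an index bar (at x = +85 mm, top 32 mm) with three notches 10 mm wide at y = -35, +35 and +105 mm. Origin: centre of the underside, on the table; x points to the index bar and clips, z up. Nothing on it is higher than 74 mm
- carriage (a joint): carriage travel, m: 0 at the rails' -y end, 0.33 at the other, growing along the station's +y. Starts at 0.03 to 0.09; the notches are at 0.13, 0.20, 0.27. Slides at 2 to 4 N. At a notch its spring ball drops in: it jumps 3 to 4 mm forward off the finger and the push force dips to nearly none; pushing on out of the notch takes 8 to 14 N. Let go more than 4 mm off a notch, it stays out
- plunger (a joint): the carriage's spring plunger (steel pin with a red cap in a brass bush, over the index bar), m, growing as it drops: below 0.001 while its ball rides on top of the bar, about 0.002 to 0.0025 when it has clicked into a notch
- carriage_center (a point): centre of the carriage's grey plate (130 x 136 mm), on its top, 41 mm above the table; the underside of the hoop rests here. Axes as the station's
- carriage_pointer (a point): tip of the red pointer line on the ear of the carriage, 98 mm to +x of the carriage's centre, in line with the plunger; it stands opposite a clip when the carriage is in that clip's notch. 41 mm above the table
- push_right (a point): centre of the outer face of the carriage's -y push block: black, upright, 80 mm wide along the station's x, 14 mm thick, top 73 mm above the table. The point is 60 mm above the table and 74 mm to -y of the carriage's centre; push here towards +y. Axes as the station's
- push_left (a point): the same point on the push block of the +y side, 74 mm to +y of the carriage's centre; push here towards -y to bring the carriage back
- hoop: wooden outer hoop (ring of 110 mm outside and 100 mm inside diameter, 14 mm high, 60 g, brass tension screw towards the clips) nested between four white posts of the carriage, its top 55 mm above the table. It rides along and could only be lifted straight up out of its nest. Origin: centre of its underside
- clip_pink: pink clip on the board beside one of the three notches, the size wanted: 24 x 24 x 14 mm, fixed. Origin: centre of its underside, 22 mm above the table and 119 mm to +x of the station's centre line; its y along the rails is its notch's y. Axes as the station's
- clip_blue: blue clip of the same make at another notch
- clip_orange: orange clip of the same make at the remaining notch
- cone_purple: purple thread cone, loose, standing: 68 mm across the foot, 53 mm across the thread, 90 mm high; origin under its centre
- cone_blue: light blue thread cone, loose, the same size
- cone_green: green thread cone, loose, the same size
- scissors: small steel scissors with pink finger loops lying on the table, 140 mm long, 8 mm high; origin under the pivot, blades along its +x

How it is judged:
On the way:
1. the carriage has clicked into the notch beside the pink clip (y of carriage_pointer in the frame of clip_pink between -0.003 and 0.003 m and value of joint plunger above 0.0014 m), for 0.2 s.
At the end, for the whole second after the job is handed in: the carriage rests with its pointer within 3 mm of the pink clip's notch along the rails, its plunger dropped in (more than 1.4 mm), and the hoop still lies in the carriage (within 8 mm of its place) (all of step 1 and velocity of joint carriage between -0.005 and 0.005 m/s and distance between hoop and carriage_center below 0.008 m); the robot touches nothing.
It fails at once if the hoop is touched by the robot (contact force between any of the fingers, the arm and hoop above 0.5 N).
It fails at once if the hoop is lifted out of its place in the carriage (z of hoop in the frame of carriage_center above 0.006 m).
It fails at once if a push block is pinched: fingers press on its outer and inner side at once ((contact force between the fingers and carriage_c1 above 1 N and contact force between the fingers and carriage_c2 above 1 N) or (contact force between the fingers and carriage_c3 above 1 N and contact force between the fingers and carriage_c4 above 1 N)).
It fails at once if a thread cone or the scissors are moved by more than 15 mm (distance of any of cone_purple, cone_blue, cone_green, scissors from where it was at the start of the episode above 0.015 m).
It also fails if it takes over 48 s, if anything falls off the work surface, if the arm or the gripper's body presses on something with over 40 N, if the wrist force passes 120 N, or if a joint passes its speed limit or range.

## Working session

There is one attempt and no reset: what is moved stays moved. The work goes in short steps, Python scripts to look and compute and a tool call to move; the robot and the scene stay as the last step left them, time stands still between calls to the robot, and variables do not carry over. Pictures are saved under pics/ and viewed, and the job is handed in when it is done.

Besides the shell and the picture viewer there is one more tool, called after "Call:" as name(argument=value, ...), one argument or row to a line, values as JSON. servo_tool: Moves the arm, as the interface text tells. Its arguments: {"type":"object","properties":{"increments":{"type":"array","items":{"type":"number"}},"grip_force":{"type":"number"}},"required":["increments"]}

```bash
mkdir -p pics; python3 - <<'E'
from workcell import *
import cv2
for n in("side","top"):
    cv2.imwrite(f"pics/{n}0.png",capture(n)[:,:,::-1])
    c=calibration(n);print(n,c["mtx"].round(1).tolist(),c["cam_to_world"].round(4).tolist())
for n in("side","top"):
  for k in("push_right","push_left","carriage_pointer","carriage_center","clip_pink","clip_blue","clip_orange","station"):
    print(n,k,[(round(d["p"],2),[round(float(x),1) for x in d["uv"]]) for d in spot_point(k,n)[:2]])
s=arm.get_state();print(s["clock"],s["eef_pos"],s["tool_rot"],s["force"],s["width"])
E
```

```text
side [[407.0, 0.0, 314.5], [0.0, 407.0, 195.9], [0.0, 0.0, 1.0]] [[0.9135, -0.2352, 0.332, 0.1447], [-0.4066, -0.5569, 0.7242, -0.8876], [0.0145, -0.7966, -0.6044, 0.8116], [0.0, 0.0, 0.0, 1.0]]
top [[375.6, 0.0, 323.0], [0.0, 375.6, 206.2], [0.0, 0.0, 1.0]] [[-0.0139, -0.9803, 0.1969, 0.3963], [-0.9996, 0.0185, 0.0216, -0.0097], [-0.0248, -0.1965, -0.9802, 0.9817], [0.0, 0.0, 0.0, 1.0]]
side push_right [(0.69, [356.6, 234.7])]
side push_left [(0.91, [326.8, 207.4]), (0.52, [342.9, 190.6])]
side carriage_pointer [(0.62, [367.2, 215.2]), (0.17, [317.9, 209.7])]
side carriage_center [(0.56, [342.9, 226.1]), (0.3, [329.5, 174.5])]
side clip_pink [(0.58, [330.8, 176.4])]
side clip_blue [(0.42, [356.5, 200.8])]
side clip_orange [(0.6, [342.7, 189.3])]
side station [(0.55, [319.2, 212.0])]
top push_right [(0.69, [403.2, 198.2])]
top push_left [(0.56, [346.5, 208.0])]
top carriage_pointer [(0.71, [364.0, 167.5]), (0.5, [344.7, 208.7])]
top carriage_center [(0.56, [365.6, 166.7])]
top clip_pink [(0.57, [276.3, 174.3])]
top clip_blue [(0.4, [331.5, 168.7])]
top clip_orange [(0.41, [307.7, 172.0])]
top station [(0.55, [328.7, 218.3])]
0.9 [0.1571193  0.5530811  0.23126944] [[-9.61931335e-01  2.73291250e-01 -1.32949209e-05]
 [ 2.73291250e-01  9.61931328e-01 -1.15495155e-04]
 [-1.87750143e-05 -1.14731794e-04 -9.99999993e-01]] [-0.01803498  0.37290367  0.09289521] 0.08551658298872997
```

View pics/side0.png

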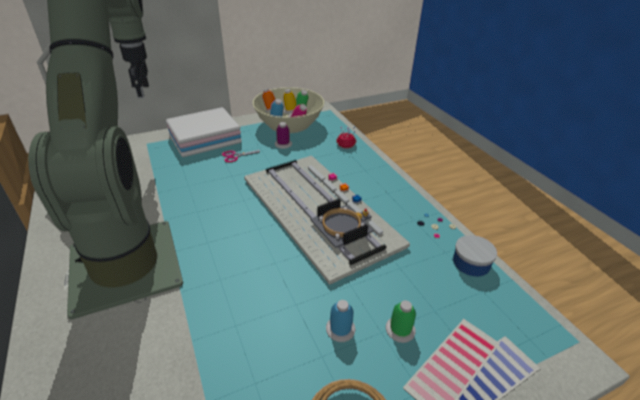

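View pics/top0.png

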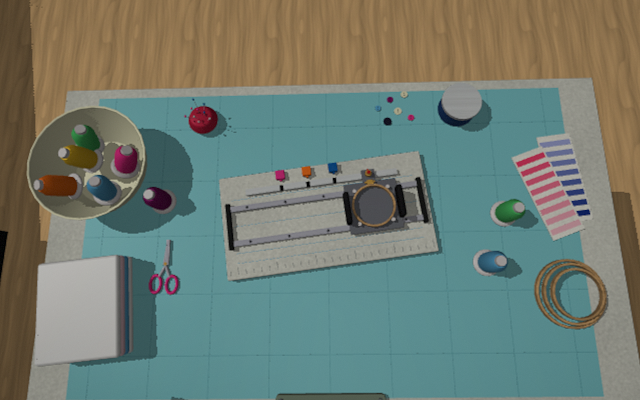

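```bash
cat > h.py <<'E'
import numpy as np, cv2
from workcell import *
def bp(n,uv,z):
    c=calibration(n);K=np.array(c["mtx"]);T=np.array(c["cam_to_world"])
    d=T[:3,:3]@np.linalg.solve(K,[uv[0],uv[1],1]);o=T[:3,3]
    return o+d*(z-o[2])/d[2]
def pr(n,p):
    c=calibration(n);K=np.array(c["mtx"]);T=np.array(c["cam_to_world"])
    q=T[:3,:3].T@(np.array(p)-T[:3,3]);q=K@q;return q[:2]/q[2]
E
python3 - <<'E'
from h import *
for n,L in {"side":dict(push_right=(356.6,234.7,.06),push_left=(326.8,207.4,.06),ptr=(367.2,215.2,.041),cen=(342.9,226.1,.041),pink=(330.8,176.4,.022),blue=(356.5,200.8,.022),orange=(342.7,189.3,.022),st=(319.2,212,0)),
 "top":dict(push_right=(403.2,198.2,.06),push_left=(346.5,208,.06),ptr=(364,167.5,.041),pink=(276.3,174.3,.022),blue=(331.5,168.7,.022),orange=(307.7,172,.022),st=(328.7,218.3,0))}.items():
  for k,v in L.items(): print(n,k,bp(n,v[:2],v[2]).round(4))
import cv2
for n,(x,y,w,h) in {"top":(190,110,270,180),"side":(230,130,200,140)}.items():
    im=cv2.imread(f"pics/{n}0.png")[y:y+h,x:x+w]
    f=min(800/w,600/h); cv2.imwrite(f"pics/{n}0z.png",cv2.resize(im,None,fx=f*.99,fy=f*.99,interpolation=cv2.INTER_CUBIC))
E
```

```text
side push_right [ 0.592  -0.1912  0.06  ]
side push_left [ 0.568  -0.0525  0.06  ]
side ptr [ 0.6731 -0.1112  0.041 ]
side cen [ 0.5846 -0.1264  0.041 ]
side pink [0.6748 0.1377 0.022 ]
side blue [ 0.6904 -0.0168  0.022 ]
side orange [0.6782 0.0551 0.022 ]
side st [ 0.57    0.0027 -0.    ]
top push_right [ 0.5979 -0.1903  0.06  ]
top push_left [ 0.5756 -0.0481  0.06  ]
top ptr [ 0.6858 -0.0972  0.041 ]
top pink [0.6778 0.1344 0.022 ]
top blue [ 0.6901 -0.0127  0.022 ]
top orange [0.6824 0.0507 0.022 ]
top st [ 0.5604 -0.0028  0.    ]
```

The side view shows the carriage at (342,225), with clips pink (332,177), orange (344,187) and blue (357,199). The top view shows pink at (280,175), far left, and the carriage at (373,205). The robot must push towards the left of the image, past the blue and orange notches.

View pics/top0z.png

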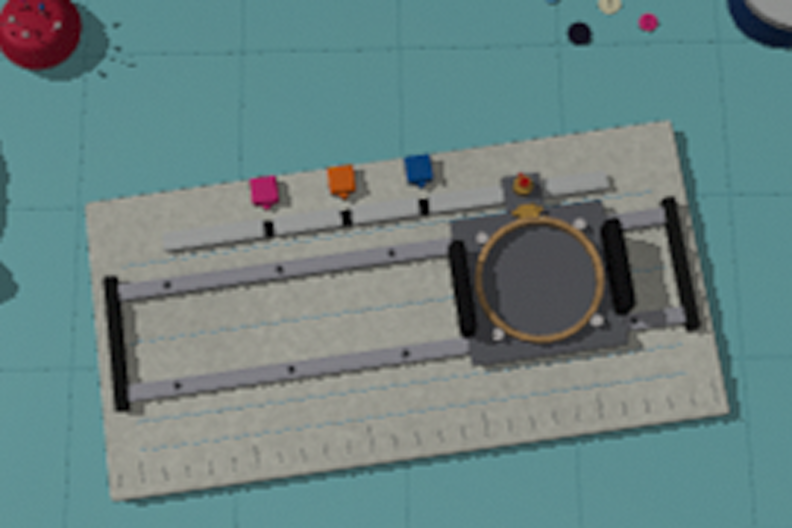

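View pics/side0z.png

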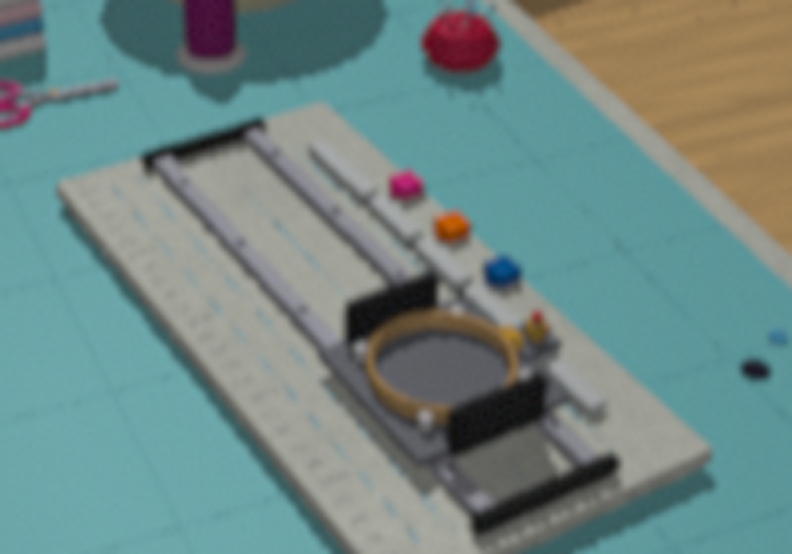

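```bash
python3 - <<'E'
from h import *
f=min(800/270,600/180)*.99
P=lambda u,v,z:bp("top",(190+u/f,110+v/f),z)
C=[P(*c,.022)[:2] for c in((87,203),(672,122),(728,415),(112,500))]
M=np.array([(.135,.27),(.135,-.27),(-.135,-.27),(-.135,.27)]);C=np.array(C)
def fit(M,C):
    m=M.mean(0);c=C.mean(0);H=(M-m).T@(C-c);a=np.arctan2(H[0,1]-H[1,0],H[0,0]+H[1,1])
    R=np.array([[np.cos(a),-np.sin(a)],[np.sin(a),np.cos(a)]]);t=c-R@m
    return R,t,a,(M@R.T+t-C)
R,t,a,r=fit(M,C);print("corners",t,np.degrees(a),r.round(4).tolist())
S=lambda p:(R.T@(p[:2]-t)).round(4)
for k,c in dict(pinktop=(264,186,.036),oratop=(341,176,.036),blutop=(418,165,.036),npink=(268,229,.032),nora=(346,218,.032),nblu=(424,206,.032),plung=(523,182,.06),hoop=(541,280,.055),prTop1=(612,222,.073),prTop2=(622,312,.073),plT1=(456,243,.073),plT2=(467,334,.073)).items():
    p=P(*c);print(k,p[:2].round(4),S(p))
E
```

```text
corners [0.56731939 0.0034262 ] 6.91632248850929 [[0.0014, 0.0022], [0.0013, -0.0013], [-0.001, -0.0029], [-0.0016, 0.002]]
pinktop [0.6759 0.1225] [0.1221 0.1052]
oratop [0.6837 0.0536] [0.1216 0.0358]
blutop [ 0.6925 -0.0154] [ 0.122  -0.0337]
npink [0.6373 0.1192] [0.0834 0.1065]
nora [0.6459 0.0496] [0.0836 0.0364]
nblu [ 0.6556 -0.02  ] [ 0.0848 -0.0339]
plung [ 0.6676 -0.1059] [ 0.0864 -0.1206]
hoop [ 0.5818 -0.1185] [-0.0003 -0.1228]
prTop1 [ 0.6271 -0.1783] [ 0.0374 -0.1876]
prTop2 [ 0.5497 -0.1825] [-0.0398 -0.1824]
plT1 [ 0.6114 -0.046 ] [ 0.0378 -0.0544]
plT2 [ 0.5335 -0.0531] [-0.0404 -0.0521]
```

Call:
servo_tool(
  increments=[1,0,0,0,-0.1,1,0,0,0,-0.1,1,0,0,0,-0.1,1,0,0,0,-0.1,1,-0.0237,-0.026,0,0,1,-0.0237,-0.026,0,0,1,-0.0237,-0.026,0,0,1,-0.0237,-0.026,0,0,1,-0.0237,-0.026,0,0,1,-0.0237,-0.026,0,0,1,-0.0237,-0.026,0,0,1,-0.0237,-0.026,0,0,1,-0.0237,-0.026,0,0,1,-0.0237,-0.026,0,0,1,-0.0237,-0.026,0,0],
  grip_force=20,
)

```text
clock: 2.15
eef_pos: [0.4522, 0.2999, 0.2314]
tool_rot: [[-0.992, -0.123, 0.0], [-0.123, 0.992, 0.0], [-0.0, 0.0, -1.0]]
force: [0.5, 0.3, -0.2]
width: -0.0
```

Call:
servo_tool(
  increments=[1,-0.0054,-0.0366,0,0,1,-0.0054,-0.0366,0,0,1,-0.0054,-0.0366,0,0,1,-0.0054,-0.0366,0,0,1,-0.0054,-0.0366,0,0,1,-0.0054,-0.0366,0,0,1,-0.0054,-0.0366,0,0,1,-0.0054,-0.0366,0,0,1,-0.0054,-0.0366,0,0,1,-0.0054,-0.0366,0,0,1,-0.0054,-0.0366,0,0,1,-0.0054,-0.0366,0,0,1,-0.0054,-0.0366,0,0,1,-0.0054,-0.0366,0,0,1,-0.0054,-0.0366,0,0,1,0,0,0,0],
)

```text
clock: 3.48
eef_pos: [0.5984, -0.2412, 0.2303]
tool_rot: [[-0.993, -0.116, -0.001], [-0.116, 0.993, -0.003], [0.001, -0.003, -1.0]]
force: [-1.2, 0.6, -0.1]
width: 0.0001
```

Call:
servo_tool(
  increments=[1,0,0,0.029,0,1,0,0,0.029,0,1,0,0,0.029,0,1,0,0,0.029,0,1,0,0,0.029,0,1,0,0,0.029,0,1,0,0,0,0,1,0,0,0,0],
)

```text
clock: 4.15
eef_pos: [0.5985, -0.2334, 0.0571]
tool_rot: [[-0.992, -0.123, -0.002], [-0.123, 0.992, 0.0], [0.001, 0.001, -1.0]]
force: [0.6, 0.1, 1.1]
width: 0.0006
```

```bash
python3 - <<'E'
from h import *
for n,(x,y,w,h) in {"top":(190,110,270,180),"side":(230,130,200,140)}.items():
    im=capture(n)[:,:,::-1][y:y+h,x:x+w]
    f=min(800/w,600/h); cv2.imwrite(f"pics/{n}1z.png",cv2.resize(im,None,fx=f*.99,fy=f*.99,interpolation=cv2.INTER_CUBIC))
s=arm.get_state();print(s["clock"],s["eef_pos"],s["force"])
E
```

```text
4.25 [ 0.59967546 -0.23385253  0.05925518] [ 0.18455085 -0.2335316   1.62354429]
```

View pics/side1z.png

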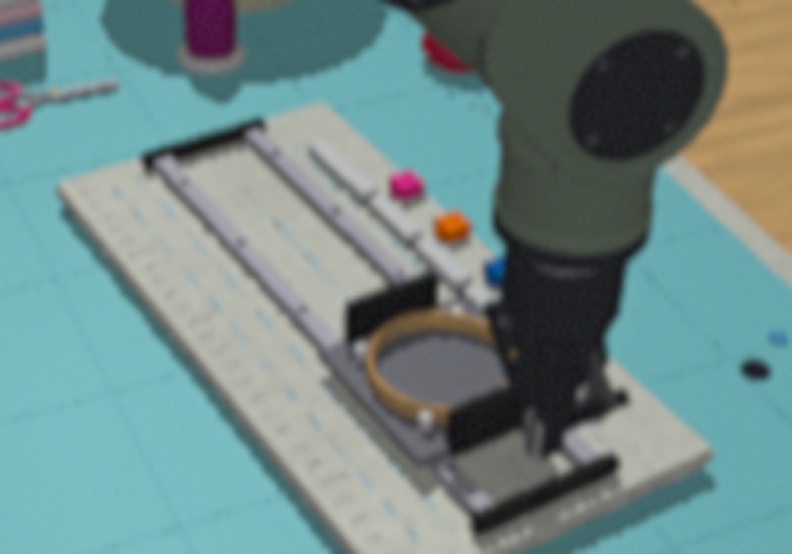

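View pics/top1z.png

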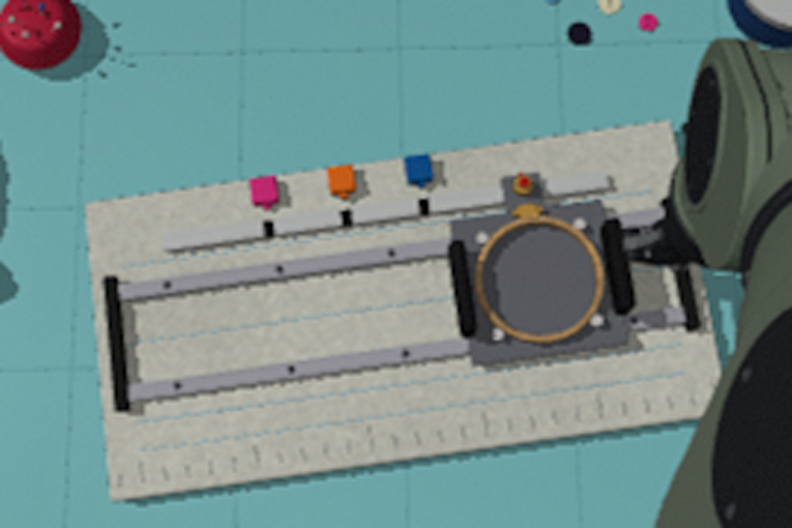

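```bash
python3 - <<'E'
from h import *
s=arm.get_state();p=s["eef_pos"]
for n,(x,y,w,h) in {"top":(190,110,270,180),"side":(230,130,200,140)}.items():
    f=min(800/w,600/h)*.99
    for q in (p,p+[0,0,.06]): print(n,(pr(n,q)-[x,y])*f)
    pc=np.array([.5673,.0034,.06])+np.array([.12*.1955,-.993*.1955,0]); print("face",pc,(pr(n,pc)-[x,y])*f)
E
```

```text
top [676.36529781 255.92006903]
top [693.62819532 239.41800552]
face [ 0.59076   -0.1907315  0.06     ] [626.3171777  266.91129333]
side [542.07061967 452.25572725]
side [550.6320699  385.04904269]
face [ 0.59076   -0.1907315  0.06     ] [499.48962894 414.66837424]
```

Call:
servo_tool(
  increments=[1,0,0.005,0,0,1,0,0.005,0,0,1,0,0.005,0,0,1,0,0.005,0,0,1,0,0.005,0,0,1,0,0.005,0,0,1,0,0.005,0,0,1,0,0.005,0,0,1,0,0.005,0,0,1,0,0.005,0,0],
)

```text
clock: 5.08
eef_pos: [0.5928, -0.1845, 0.0575]
tool_rot: [[-0.992, -0.122, 0.001], [-0.122, 0.992, -0.002], [-0.0, -0.002, -1.0]]
force: [0.1, -5.5, 1.7]
width: 0.0002
```

```bash
cat >> h.py <<'E'
def show(tag):
    for n,(x,y,w,h) in {"top":(190,110,270,180),"side":(230,130,200,140)}.items():
        im=capture(n)[:,:,::-1][y:y+h,x:x+w]
        f=min(800/w,600/h); cv2.imwrite(f"pics/{n}{tag}.png",cv2.resize(im,None,fx=f*.99,fy=f*.99,interpolation=cv2.INTER_CUBIC))
    st()
def st():
    s=arm.get_state();p=s["eef_pos"];a=np.radians(6.9);d=p[:2]-[.5673,.0034]
    print(s["clock"],"sx,sy",d@[np.cos(a),np.sin(a)],d@[-np.sin(a),np.cos(a)],p.round(4),s["force"].round(2))
E
python3 -c "
from h import *
show('2')"
```

```text
5.1833 sx,sy 0.0028464587175619383 -0.18822164940196406 [ 0.5927 -0.1831  0.0575] [-0.08  0.1  -0.19]
```

View pics/top2.png

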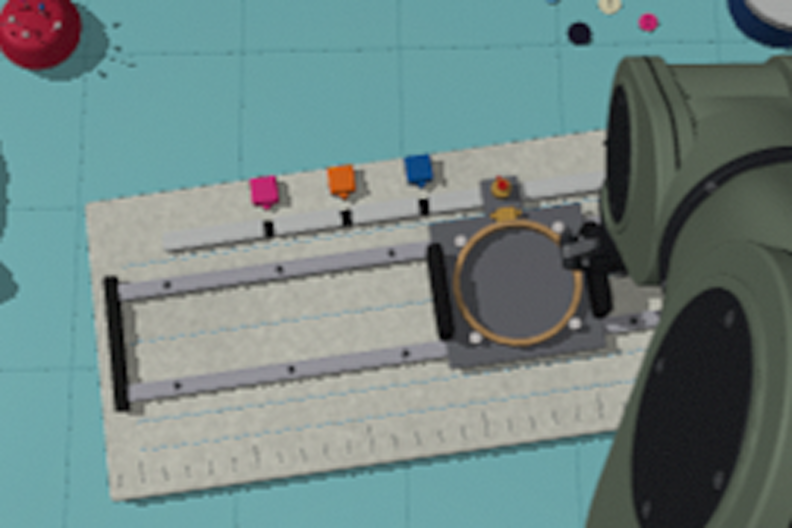

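View pics/side2.png

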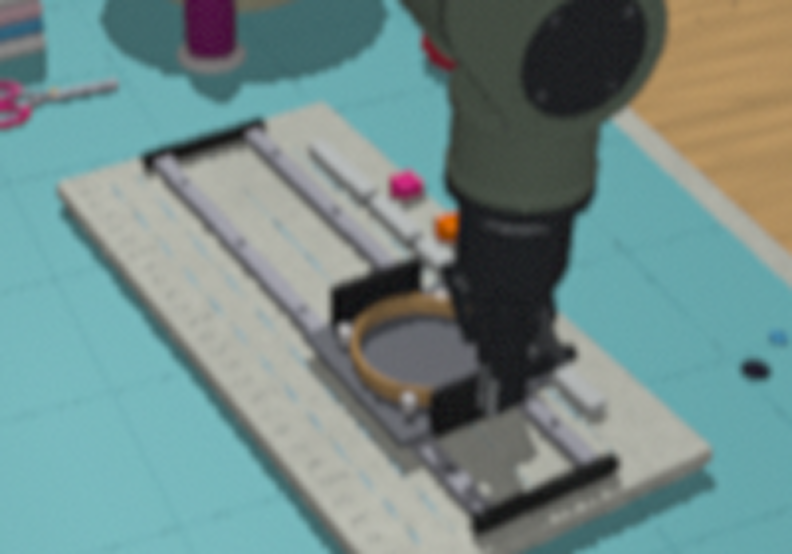

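```bash
python3 - <<'E'
from h import *
p=arm.get_state()["eef_pos"];yv=np.array([-.122,.992,0])
from scipy.optimize import least_squares
def solve(n,uv):
    x,y,w,h={"top":(190,110,270,180),"side":(230,130,200,140)}[n];f=min(800/w,600/h)*.99
    r=least_squares(lambda q:(pr(n,p+yv*q[0]+[0,0,q[1]])-[x,y])*f-uv,[0,.05]);return r.x
for n,uv in(("top",(567,250)),("side",(575,357)),("side",(545,310)),("side",(455,285)),("side",(440,270))):print(n,uv,solve(n,uv))
E
```

```text
top (567, 250) [0.05525685 0.09243527]
side (575, 357) [-0.07111218  0.10071763]
side (545, 310) [-0.03785132  0.11513102]
side (455, 285) [0.05808664 0.07016236]
side (440, 270) [0.07665848 0.07085172]
```

Call:
servo_tool(
  increments=[1,0,0.004,0,0,1,0,0.004,0,0,1,0,0.004,0,0,1,0,0.004,0,0,1,0,0.004,0,0,1,0,0.004,0,0,1,0,0.004,0,0,1,0,0.004,0,0,1,0,0.004,0,0,1,0,0.004,0,0,1,0,0.004,0,0,1,0,0.004,0,0,1,0,0.004,0,0,1,0,0.004,0,0,1,0,0.004,0,0,1,0,0.004,0,0,1,0,0.004,0,0,1,0,0.004,0,0,1,0,0.004,0,0,1,0,0.004,0,0],
)

```text
clock: 6.85
eef_pos: [0.5827, -0.105, 0.0573]
tool_rot: [[-0.992, -0.122, -0.0], [-0.122, 0.992, -0.001], [0.0, -0.001, -1.0]]
force: [-0.0, -5.9, 1.1]
width: 0.0001
```

```bash
python3 -c "
from h import *
show('3')"
```

```text
6.95 sx,sy 0.0025324589581352326 -0.10814545151713748 [ 0.5828 -0.1037  0.0573] [ 0.21 -0.54 -0.04]
```

View pics/top3.png

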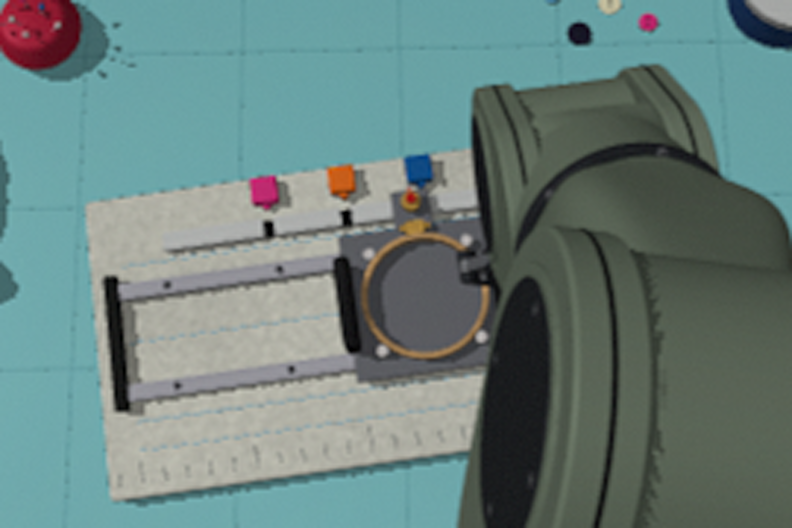

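Call:
servo_tool(
  increments=[1,0,0.004,0,0,1,0,0.004,0,0,1,0,0.004,0,0,1,0,0.004,0,0,1,0,0.004,0,0,1,0,0.004,0,0,1,0,0.004,0,0,1,0,0.004,0,0,1,0,0.004,0,0,1,0,0.004,0,0,1,0,0.004,0,0,1,0,0.004,0,0,1,0,0.004,0,0,1,0,0.004,0,0,1,0,0.004,0,0,1,0,0.004,0,0,1,0,0.004,0,0,1,0,0.004,0,0,1,0,0.004,0,0,1,0,0.004,0,0],
)

```text
clock: 8.62
eef_pos: [0.5729, -0.0254, 0.0573]
tool_rot: [[-0.992, -0.122, -0.0], [-0.122, 0.992, -0.001], [0.0, -0.001, -1.0]]
force: [-0.1, -6.2, -0.1]
width: 0.0
```

```bash
python3 -c "
from h import *
show('4')"
```

```text
8.7167 sx,sy 0.002289328924546329 -0.028051913805838095 [ 0.5729 -0.0242  0.0573] [ 0.26  0.56 -0.53]
```

View pics/top4.png

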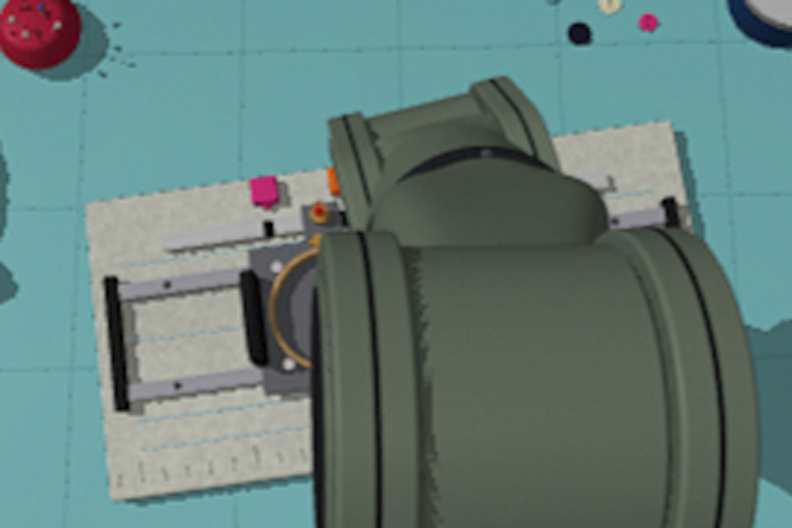

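```bash
python3 - <<'E'
from h import *
f=min(800/270,600/180)*.99;a=np.radians(6.9)
for z in(.055,.065):
  for u,v in((523,182),(501,186),(411,198),(319,211)):
    d=bp("top",(190+u/f,110+v/f),z)[:2]-[.5673,.0034];print(z,u,(d@[np.cos(a),np.sin(a)]).round(4),(d@[-np.sin(a),np.cos(a)]).round(4))
E
```

```text
0.055 523 0.0879 -0.1212
0.055 501 0.087 -0.1018
0.055 411 0.0873 -0.0227
0.055 319 0.087 0.0582
0.065 523 0.0851 -0.1199
0.065 501 0.0842 -0.1006
0.065 411 0.0845 -0.0223
0.065 319 0.0842 0.0577
```

Call:
servo_tool(
  increments=[1,0,0.004,0,0,1,0,0.004,0,0,1,0,0.004,0,0,1,0,0.004,0,0,1,0,0.004,0,0,1,0,0.004,0,0,1,0,0.004,0,0,1,0,0.004,0,0,1,0,0.003,0,0,1,0,0.002,0,0,1,0,0.001,0,0],
)

```text
clock: 9.63
eef_pos: [0.5682, 0.0129, 0.0573]
tool_rot: [[-0.992, -0.123, -0.0], [-0.123, 0.992, 0.0], [0.0, 0.0, -1.0]]
force: [0.2, -3.9, 0.4]
width: -0.0
```

```bash
python3 -c "
from h import *
show('5')"
```

```text
9.7333 sx,sy 0.002158580009294976 0.009424759684817648 [0.5683 0.013  0.0573] [-0.15 -0.04  0.55]
```

View pics/top5.png

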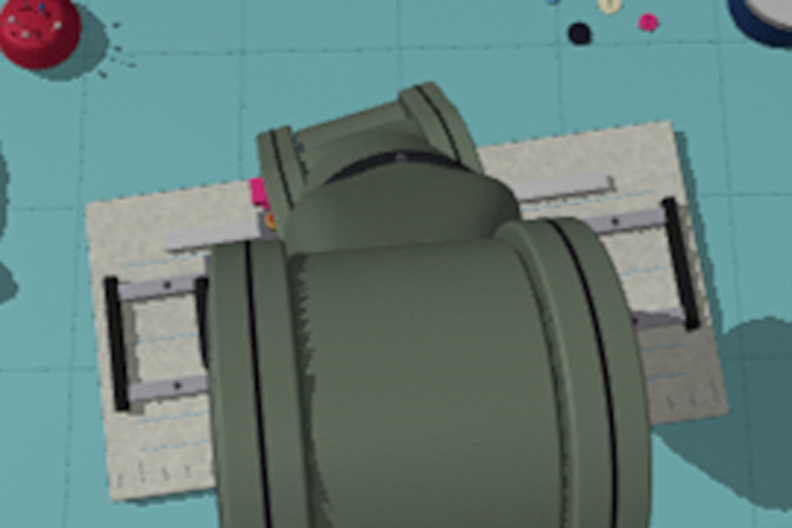

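Call:
servo_tool(
  increments=[1,0,0.001,0,0,1,0,0.001,0,0,1,0,0.001,0,0],
)

```text
clock: 9.98
eef_pos: [0.568, 0.0153, 0.0573]
tool_rot: [[-0.992, -0.123, 0.0], [-0.123, 0.992, -0.0], [-0.0, -0.0, -1.0]]
force: [0.8, -3.5, 0.6]
width: -0.0001
```

Call:
servo_tool(
  increments=[1,0,0.001,0,0],
)

```text
clock: 10.07
eef_pos: [0.5679, 0.0167, 0.0573]
tool_rot: [[-0.992, -0.123, 0.0], [-0.123, 0.992, 0.0], [-0.0, 0.0, -1.0]]
force: [0.7, -0.2, 0.0]
width: 0.0002
```

Call:
servo_tool(
  increments=[1,0,0.001,0,0],
)

```text
clock: 10.15
eef_pos: [0.5677, 0.018, 0.0573]
tool_rot: [[-0.992, -0.123, -0.0], [-0.123, 0.992, 0.0], [-0.0, 0.0, -1.0]]
force: [-0.6, -1.1, -0.4]
width: 0.0002
```

```bash
python3 -c "
from h import *
show('6')"
```

```text
10.25 sx,sy 0.0021548220396080137 0.014509991683872226 [0.5677 0.0181 0.0573] [0.27 0.12 0.13]
```

View pics/top6.png

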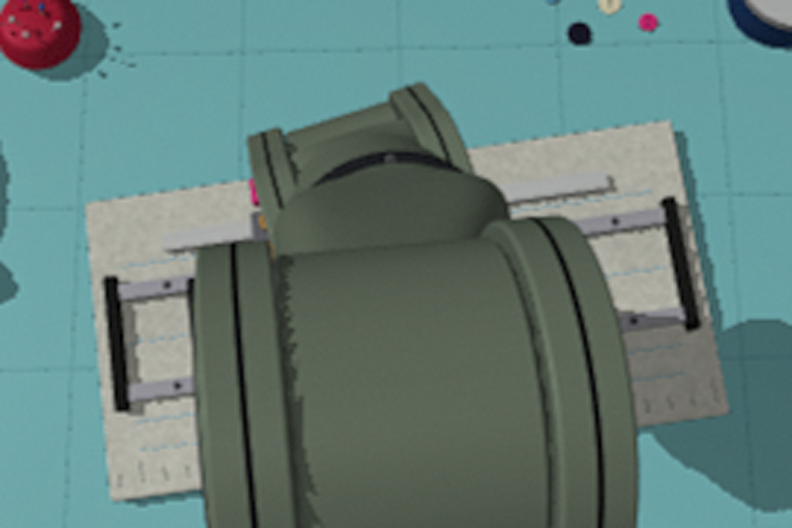

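View pics/side6.png

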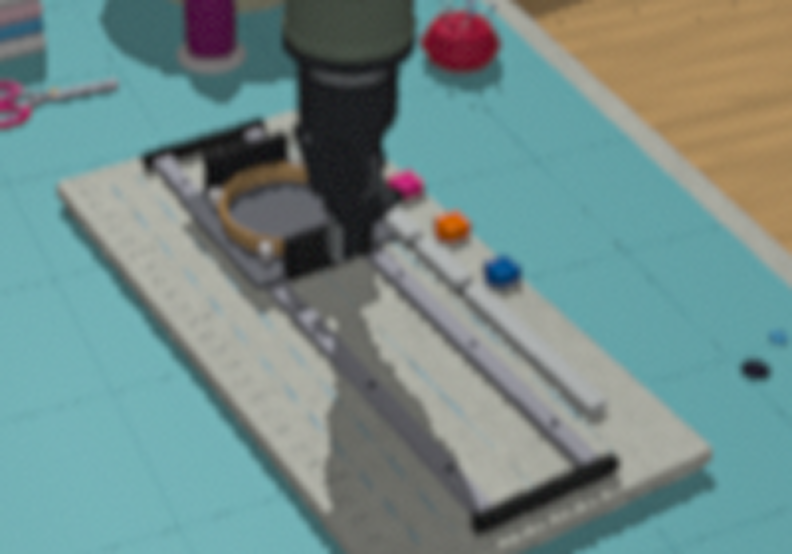

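Call:
servo_tool(
  increments=[1,0,-0.01,0,0,1,0,-0.02,0,0,1,0,-0.03,0,0,1,0,-0.03,0,0,1,0,-0.03,-0.02,0,1,0,-0.03,-0.03,0,1,0,-0.03,-0.03,0,1,0,-0.03,-0.03,0,1,0,-0.03,0,0,1,0,-0.02,0,0,1,0,0,0,0],
)

```text
clock: 11.17
eef_pos: [0.5985, -0.2449, 0.1657]
tool_rot: [[-0.993, -0.117, -0.0], [-0.117, 0.993, -0.003], [0.0, -0.003, -1.0]]
force: [-1.1, -0.1, -0.4]
width: 0.0002
```

```bash
python3 -c "
from h import *
show('7')
for n in('top','side'):
  for k in('carriage_pointer','clip_pink','push_left'): print(n,k,[(round(d['p'],2),np.round(d['uv'],1).tolist(),bp(n,d['uv'],{'c':.041,'p':.06}[k[0]] if k!='clip_pink' else .022).round(4).tolist()) for d in spot_point(k,n)[:2]])
"
```

```text
11.2667 sx,sy 0.00216782983461486 -0.24555493904296244 [ 0.599  -0.2401  0.1654] [ 0.67 -0.17 -0.38]
top carriage_pointer [(0.89, [279.2, 181.7], [0.6521, 0.1237, 0.041]), (0.45, [314.7, 213.1], [0.5676, 0.0323, 0.041])]
top clip_pink [(0.52, [279.7, 175.5], [0.6743, 0.1253, 0.022])]
top push_left [(0.61, [257.7, 219.8], [0.5498, 0.174, 0.06])]
side carriage_pointer [(0.97, [328.7, 176.6], [0.655, 0.1147, 0.041])]
side clip_pink [(0.46, [331.5, 178.1], [0.6725, 0.1276, 0.022])]
side push_left [(0.97, [292.6, 168.6], [0.5513, 0.1795, 0.06])]
```

View pics/top7.png

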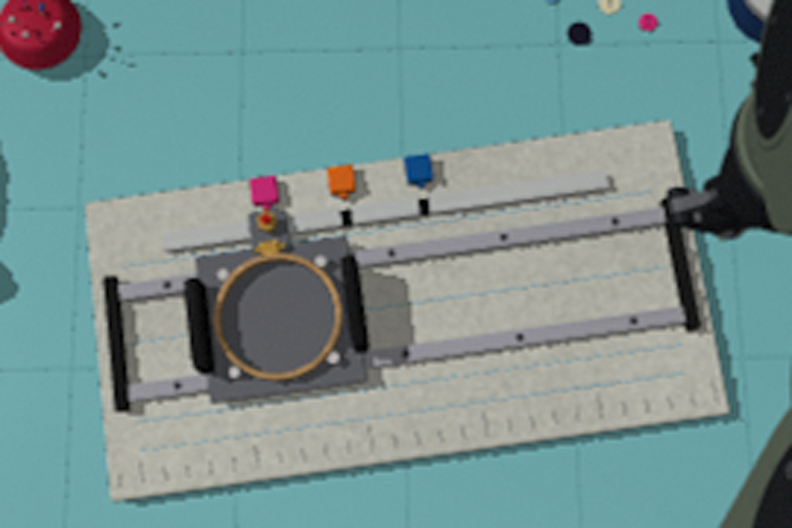

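View pics/side7.png

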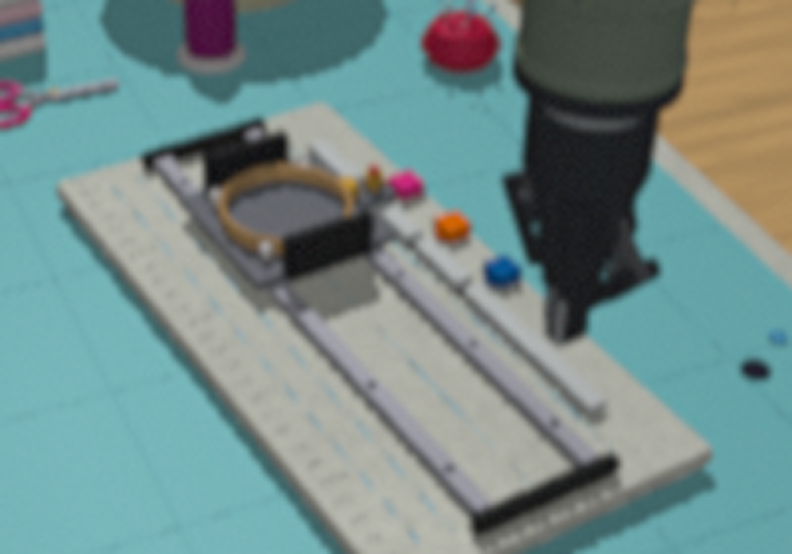

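```bash
python3 - <<'E'
from h import *
a=np.radians(6.9);f=min(800/270,600/180)*.99
for t in("0z","1z","2","3","4","5","6","7"):
    im=cv2.imread(f"pics/top{t}.png").astype(int);B,G,Rr=im[...,0],im[...,1],im[...,2]
    m=((Rr>140)&(G<90)&(B<75)).astype(np.uint8);m[:150]=0
    n,l,s,c=cv2.connectedComponentsWithStats(m)
    for i in range(1,n):
        if s[i,4]>10:
            d=bp("top",(190+c[i][0]/f,110+c[i][1]/f),.06)[:2]-[.5673,.0034]
            print(t,c[i].round(1),s[i,4],(d@[np.cos(a),np.sin(a)]).round(4),(d@[-np.sin(a),np.cos(a)]).round(4))
E
```

```text
0z [341.2 178.2] 516 0.1122 0.0352
0z [342.9 194.4] 13 0.0975 0.0355
1z [345.  183.9] 190 0.1066 0.0326
1z [522.6 179.7] 81 0.0886 -0.1205
2 [345.3 183.8] 187 0.1066 0.0323
2 [500.9 183. ] 88 0.0883 -0.1015
3 [345.6 185. ] 165 0.1056 0.0322
3 [409.7 196.6] 75 0.0874 -0.0216
4 [334.  181.4] 104 0.1102 0.0417
4 [317.8 209. ] 87 0.0875 0.0588
5 [270.1 218.6] 18 0.0849 0.1008
7 [345.3 184.1] 183 0.1064 0.0324
7 [331.7 172.2] 12 0.1187 0.0428
7 [264.5 216.8] 83 0.0871 0.1054
```

```bash
python3 -c "
from h import *
st();print(arm.close_job())"
```

```text
11.5667 sx,sy 0.0029892263577418155 -0.24387931850748645 [ 0.5996 -0.2384  0.1658] [ 0.02 -0.39 -0.01]
the job is handed in; nothing more can be done
None
```

I pushed the carriage with the closed fingertips against its -y push block, past the blue and orange notches, and stopped when it clicked at the pink clip. I then backed the hand away and up, and handed the job in at about 11.6 s.

**Evidence of the click:**
- At the pink notch the push force dropped from about 3.5 N to 0.2 N.
- The last picture shows the plunger 4.2 mm ahead of where the finger left the carriage, which fits the expected jump.
- I measured the plunger at y = 105.4 mm in the station frame. The pink notch is at 105 mm, and the camera is good to about 2 mm.

**After backing off:** the hoop appears to lie in its nest. The hand is clear at 166 mm height with almost no force on it. I moved nothing near the cones or scissors.

**Weaker checks:**
- The pink notch and plunger were hidden under the arm at the moment of the click, and the plunger drop cannot be read directly. The click is therefore inferred from the force and the picture afterwards.
- The network's pointer and clip points were scattered by about 13 mm in the side view, so I relied on the red cap's position in the top view.

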